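# Probe the cushion depth of a slanted tube holder and lock the gauge

## Task

Push the standing blue tube holder over so that it rests tipped on its slanted foot under the probe, then push the sprung probe down by its purple T-handle until it rests lightly on the hidden rubber cushion in the holder's well. Without letting it rise, turn the handle clockwise as far as it goes, so that the probe stays locked there when you let go. Press gently, and leave the other things on the bench alone.

Things in the scene. Friction and masses are not known exactly. Their poses are not given: they have to be found in the camera images.
- gauge: Fixed depth-gauge stand, base plate 12 mm thick, 150 mm wide (y). Origin at bench level under the holder's tipping line; z up, x away from the handle side (roughly away from the robot). The probe axis lies in its xz plane, 30 degrees from vertical; up along it is (-0.5, 0, 0.866). Two low cheeks (to 41 mm above the bench, inner faces at y = +-32 mm) guide the holder.
- head (a point): Middle of the grey head the probe slides through: 128 mm wide (gauge y), 44 mm deep, 35 mm thick along the probe axis; at x = -95, z = 156 mm in the gauge frame. Slanted steel rails at y = +-55 mm carry it.
- holder: Loose blue block, about 0.7 kg, 70 (x) by 60 (y) by 120 mm high, x along the gauge's x. Origin on its tipping line at the underside. Underside flat for x = 0 to 35 mm (stands on that), rising at 30 degrees for x = 0 to -35. Pushed near the top of its +x face towards the gauge's -x it goes over by itself after about 10 degrees and rests 30 degrees tilted, in line with the probe.
- well (a point): Centre of the mouth of the holder's well: 32 mm square opening in its top, 10 mm to the -x side of the holder's middle. The cushion lies 15 to 50 mm down it, how deep is not known beforehand.
- handle (a point): Middle of the purple T-handle's bar, on the probe axis: bar 72 long, 16 wide, 20 mm high along the axis. z axis up the probe axis; the bar lies 2.171 rad from this frame's x axis about z, the frame turns with it. With the probe up it is 105 mm above the head's top along the axis (gauge frame x = -156, y = 0, z = 262 mm).
- probe_tip (a point): Lowest point of the red ball (14 mm diameter) at the lower end of the probe; with the probe up it stands 20 mm above the tipped holder's mouth, measured along the probe axis. z axis up along the probe axis.
- probe (a joint): How far the probe is pushed down along its axis, in m: 0 up, 0.080 lowest. A spring lifts it with 2 N at the top, 3.5 N at the bottom; it goes back up if let go unlocked; friction 0.4 N. It meets the cushion somewhere between 0.035 and 0.070.
- lock (a joint): Turn of the T-handle, in rad: 0 to 1.25 (end stop), growing clockwise seen looking down the probe axis from above. Starts loose at 0 to 0.25; from about 0.35 a sprung brake shoe presses the rod, above 1.0 it is locked and stays. Turning takes up to 0.3 N m; hold the probe down meanwhile.
- cushion (a joint): How far the rubber cushion in the well is squeezed, in m: 0 untouched; springy, 2.5 N per mm. Resting lightly is 0.0005 to 0.004; more than 0.0055 is pressed too hard.
- tube_rack: Bystander: black rack of purple-capped tubes, 85 x 140 mm, 117 mm high, origin at the centre of its underside.
- jar: Bystander: jar 64 mm in diameter, 95 mm high, origin at the centre of its underside.
- tip_box: Bystander: clear box with pale blue lid, 87 x 122 mm, 65 mm high, origin at the centre of its underside.

How it is judged:
By the outcome, as a careful person would: the job done as asked, in the order asked, and still so for the second after the job is handed in, with the robot touching nothing.
It also fails if it takes over 59 s, if anything falls off the work surface, if the arm or the gripper's body presses on something with over 40 N, if the wrist force passes 120 N, or if a joint passes its speed limit or range.

## Robot

A 6-joint arm with a two-finger parallel gripper is mounted at the origin on the work surface. World frame = base frame: x ahead of the robot, y to its left, z up, the work surface at z = 0. Lengths are in m, angles in rad, forces in N, time in s.
With the tool pointing down it reaches from about 0.3 to 0.875 m from the base axis. Payload 6.4 kg.
Tool frame: the origin (TCP) lies at the very end of the fingers, on their centre line; the grasp point (between the pads) lies 19 mm behind it; z points along the fingers, y is the direction in which the jaws open and shut (so a half turn about z gives the same grasp; the last joint's range is limited). The gripper opens to 85 mm and grips with 20 to 120 N. Pads are 22 mm wide; open, the fingers measure 114 mm over their backs; the gripper's body (76 mm by 85 mm) begins 54 mm behind the grasp point. The pads swing forward as they close: fully open they stand 13 mm farther back than shut.
Start: joints at [-1.336, 0.181, 1.607, -0, 1.354, -0.206], TCP at [0.245, -0.52, 0.231] pointing down, gripper open.
Joint ranges: [-2.99, 2.99], [-0.89, 2.07], [0.3, 2.58], [-1.14, 4.28], [0, 2.63], [-3.12, 3.12]. Speed limits (rad/s): [2.57, 2.57, 3.01, 3.14, 3.14, 3.14].

## Interface

Orientations are given as a unit quaternion [w, x, y, z].
In Python, from bench import telemetry, imaging, ctrl gives the robot as it stands.
- The arm moves only by the shell command python3 -m pendant 'ROWS' [OPENING]. ROWS is JSON, a list that holds one entry, the list of rows, each a list of 6 numbers: the shift along the tool's x, y, z in units of 200 mm (1.0 is 200 mm), then the turn, a rotation vector about the tool's x, y, z in units of pi rad (1.0 is pi rad). In form: [[[tx, ty, tz, rx, ry, rz], ...]]. A call has 1 to 12 rows; each row shifts and turns the pose as measured when the row begins, along the tool's axes as they then stand; what a row does not reach is not made up. A row lasts 1/8 s, in which the tool goes at most 62.5 mm and 10.7 degrees, less where a joint would pass 70% of its speed; a pose out of reach is approached as far as the arm can. A call with a number of a shift or a turn outside -1 to 1 is refused whole. A call with a gripper value outside its range is refused whole. OPENING is the closure, from 0 (fully open) to 1 (shut), set as the call begins (- or left out, the last holds). The fingers move at their own pace and stop on an object; the grip force is fixed at half the most. Time passes only in rows, so rows that do not move let the fingers close. It gives the time, the measured TCP pose, the force and the opening at its end, in the units of the state.
- telemetry.get_obs(): the state, without advancing time (a new reading comes with each control period).
- imaging.camera(name): name is "scene" or "side" or "wrist"; returns a dict with "pixels" (480x640x3 uint8, blue, green, red), "vfov" (degrees; the focal length in pixels is half the picture's height over the tangent of half this angle, whatever the lens; pixels are square), "cx", "cy" (the principal point, pixels), "R" (3x3) and "t" (3): a world point X has camera coordinates R X + t. Camera axes: x right, y down, z forward; pixel columns grow to the right and rows downward; lengths in m; the calibration is good to about 2 mm. A picture is of the moment at which its call begins. There is no depth.
- ctrl.hand_in(): hands the job in, once; it reports no verdict.
The state is a dict: "time_s": time; "q": joint angles; "dq": joint speeds; "joint_efforts": joint torques, N m; "eef_pos": TCP position; "eef_rot": TCP orientation; "wrist_force": force on the tool from outside, world axes, zero at the start; "torque": the same for the moment, N m; "opening": opening from 0.0 (shut) to 1.0 (fully open).
Only numpy, scipy, OpenCV 4.12 (cv2) and the standard library are available. Lean on these libraries where they do the work, as an engineer would, in place of code of your own. Each camera call takes 0.05 s, during which the arm holds its last target.

## Working session

There is one attempt and no reset: what is moved stays moved. The work goes in short steps, Python scripts to look and compute and a shell command to move; the robot and the scene stay as the last step left them, time stands still between calls to the robot, and variables do not carry over. Pictures are saved under pics/ and viewed, and the job is handed in when it is done.

```bash
ls; mkdir -p pics; python3 - <<'E'
from bench import telemetry, imaging, ctrl
import cv2
o=telemetry.get_obs();print(o)
for n in ("scene","side","wrist"):
    c=imaging.camera(n);cv2.imwrite(f"pics/{n}0.png",c["pixels"]);print(n,c["vfov"],c["cx"],c["cy"],c["R"],c["t"])
E
```

```text
pics
{'time_s': 0.0, 'q': array([-1.33629070e+00,  1.81543731e-01,  1.60801129e+00, -1.91637274e-05,
        1.35380401e+00, -2.06348254e-01]), 'dq': array([-0.00041448,  0.00014207,  0.00113825,  0.00135647, -0.00059775,
       -0.00130073]), 'joint_efforts': array([ 1.40079883e-03, -4.44866860e+01, -3.51339483e+01, -3.84492305e-04,
        9.04290006e-03,  8.66213895e-06]), 'eef_pos': array([ 0.24521233, -0.51947643,  0.23038106]), 'eef_rot': array([-8.82967967e-04,  9.75803356e-01,  2.18648187e-01, -2.17881130e-05]), 'wrist_force': array([-0.48191388,  0.02422019, -1.04224296]), 'torque': array([ 0.02008127, -0.00373506,  0.04475678]), 'opening': 1.001722730697759}
scene 56.24419473903146 325.75238902866556 240.8967311800697 [[-0.50439767  0.86323484 -0.02021405]
 [ 0.63752171  0.35651791 -0.68297954]
 [-0.58236506 -0.35738018 -0.73015775]] [ 0.27577427 -0.23283947  1.32915644]
side 57.10839190967314 323.94949242469124 235.3874873160743 [[-9.78255288e-01 -2.07404315e-01  2.05701057e-04]
 [-1.54016512e-01  7.25778305e-01 -6.70466081e-01]
 [ 1.38908265e-01 -6.55918670e-01 -7.41940154e-01]] [0.49863388 0.20090392 0.95520276]
wrist 64.26263170482451 319.41184061454544 236.65706351752098 [[ 0.42749686 -0.90401565 -0.00146231]
 [-0.85643651 -0.40551413  0.31949146]
 [-0.28941827 -0.13532922 -0.94758803]] [-0.57356282 -0.04173403  0.38153604]
```

View pics/scene0.png

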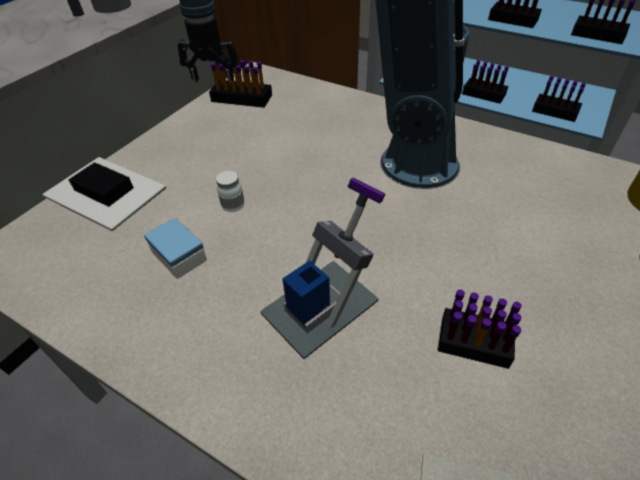

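View pics/side0.png

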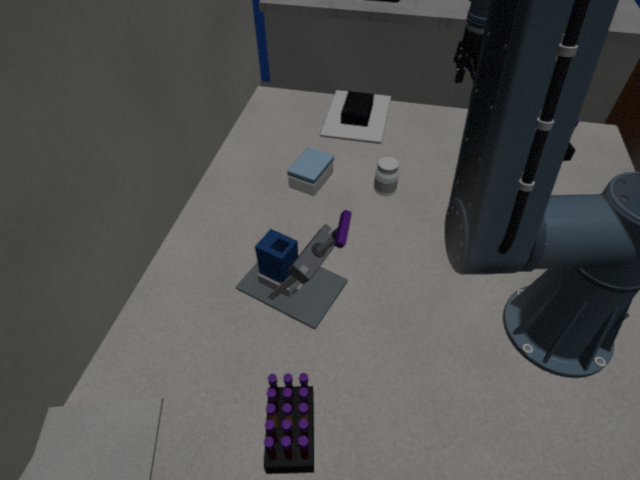

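View pics/wrist0.png

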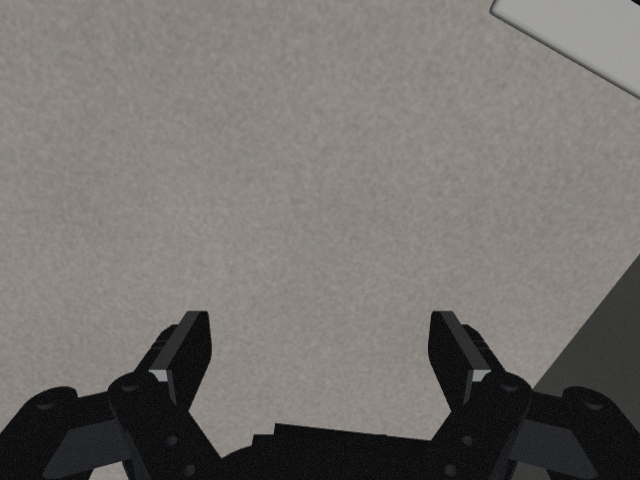

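```bash
cat > h.py <<'E'
import numpy as np, cv2
from bench import telemetry, imaging, ctrl
from scipy.spatial.transform import Rotation as Rn
def cam(n):
    c=imaging.camera(n); c["f"]=240/np.tan(np.radians(c["vfov"])/2); c["R"]=np.array(c["R"]);c["t"]=np.array(c["t"]); return c
def ray(c,u,v):
    d=np.array([(u-c["cx"])/c["f"],(v-c["cy"])/c["f"],1.]); d=c["R"].T@d
    return -c["R"].T@c["t"], d/np.linalg.norm(d)
def plane(c,u,v,z):
    o,d=ray(c,u,v); return o+d*(z-o[2])/d[2]
def proj(c,X):
    p=c["R"]@np.asarray(X)+c["t"]; return c["cx"]+c["f"]*p[0]/p[2], c["cy"]+c["f"]*p[1]/p[2]
def tri(c1,p1,c2,p2):
    o1,d1=ray(c1,*p1);o2,d2=ray(c2,*p2)
    s=np.linalg.lstsq(np.c_[d1,-d2],o2-o1,rcond=None)[0]
    a,b=o1+s[0]*d1,o2+s[1]*d2
    return (a+b)/2,np.linalg.norm(a-b)
def Rt(o=None):
    o=o or telemetry.get_obs(); q=o["eef_rot"]; return Rn.from_quat([q[1],q[2],q[3],q[0]]).as_matrix()
E
python3 - <<'E'
from h import *
for n,(x,y,w,h) in dict(scene=(230,160,180,210),side=(220,190,160,150)).items():
    c=cam(n);im=c["pixels"];hsv=cv2.cvtColor(im,cv2.COLOR_BGR2HSV)
    cv2.imwrite(f"pics/{n}1.png",cv2.resize(im[y:y+h//1,x:x+w],None,fx=min(600/h,800/w)//0.1*.1-.1,fy=min(600/h,800/w)//.1*.1-.1,interpolation=cv2.INTER_CUBIC))
    print(n,min(600/h,800/w)//0.1*.1-.1)
    for nm,lo,hi in (("purple",(130,80,40),(155,255,255)),("blue",(105,150,20),(125,255,255))):
        m=cv2.inRange(hsv,lo,hi)
        k,l,s,ce=cv2.connectedComponentsWithStats(m)
        for i in range(1,k):
            if s[i,4]>60: 
                pts=np.argwhere(l==i)[:,::-1].astype(np.float32)
                print(nm,s[i],ce[i],cv2.minAreaRect(pts))
E
```

```text
scene 2.7
purple [348 178  37  25 400] [365.805  189.7325] ((365.7000427246094, 190.1000213623047), (37.11872863769531, 11.180339813232422), 26.56505012512207)
purple [453 311  10   9  66] [457.62121212 314.93939394] ((457.6000671386719, 314.800048828125), (8.944271087646484, 8.049844741821289), 26.56505012512207)
purple [468 314   9   9  64] [471.96875 318.25   ] ((472.0, 318.0), (8.0, 8.0), 90.0)
purple [482 317  10   9  62] [486.69354839 321.40322581] ((486.7500305175781, 321.25), (8.485280990600586, 7.77817440032959), 45.0)
purple [497 321  10   9  70] [501.58571429 324.92857143] ((501.50006103515625, 325.0000305175781), (9.192387580871582, 7.77817440032959), 45.0)
purple [512 323   9  11  61] [516.09836066 328.37704918] ((516.0881958007812, 328.6470642089844), (9.432422637939453, 7.374438762664795), 59.036251068115234)
blue [ 283  261   46   63 1967] [306.46822572 291.2501271 ] ((306.6351318359375, 290.8108215332031), (47.78894805908203, 50.8033332824707), 53.97262954711914)
side 3.8000000000000003
purple [334 210  17  36 339] [342.99705015 227.56047198] ((343.15814208984375, 22
[... 1370 characters left out ...]
3.46464646] ((303.0, 423.5), (11.0, 10.0), 90.0)
purple [298 435  11  14 105] [302.94285714 440.68571429] ((302.9200134277344, 440.4400634765625), (10.800000190734863, 10.800000190734863), 36.869895935058594)
purple [264 436  10  12  97] [268.59793814 441.43298969] ((268.5, 441.5), (11.0, 9.0), 90.0)
purple [280 436  11  11 100] [285.36 440.95] ((285.0, 441.0), (10.0, 10.0), 90.0)
blue [253   0  17  82 655] [261.11603053  41.63969466] ((261.219482421875, 40.475616455078125), (82.27149963378906, 8.724092483520508), 83.6598129272461)
blue [ 256  230   41   52 1404] [275.90527066 254.63390313] ((274.39654541015625, 255.2586212158203), (41.03866958618164, 44.381187438964844), 21.801406860351562)
```

View pics/scene1.png

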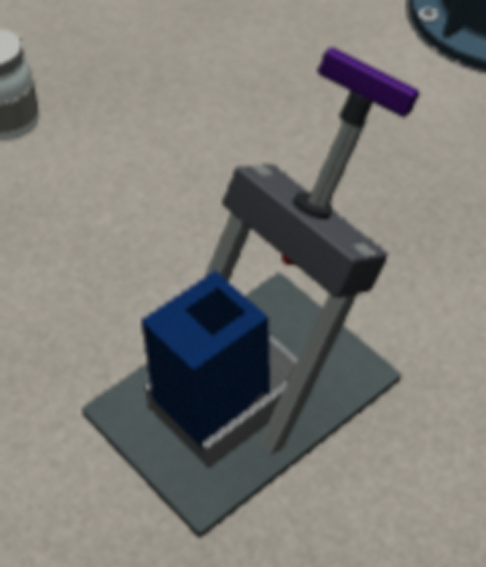

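View pics/side1.png

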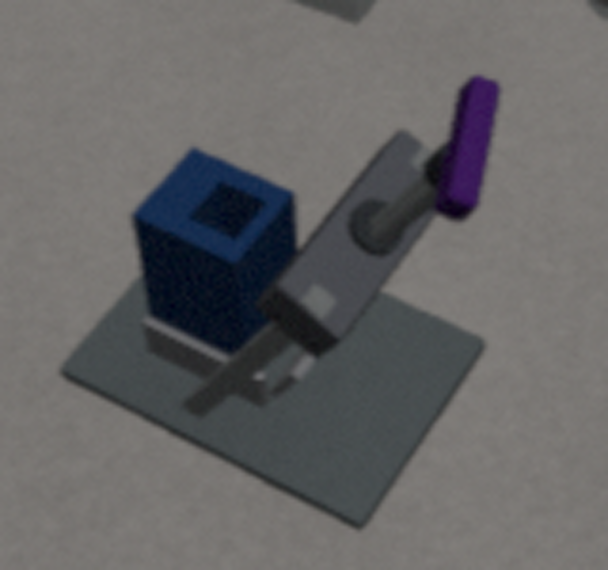

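```bash
python3 - <<'E'
from h import *
s=cam("scene");d=cam("side")
S=lambda u,v:(230+u/2.7,160+v/2.7); D=lambda u,v:(220+u/3.8,190+v/3.8)
print("plate scene",[plane(s,*S(*p),.012).round(4) for p in((84,410),(199,530),(400,375),(280,273))])
print("plate side",[plane(d,*D(*p),.012).round(4) for p in((63,371),(361,520),(484,343))])
print("handle",tri(s,(365.75,189.9),d,(343.05,227.4)))
print("h ends",tri(s,S(325,62),d,D(481,82)),tri(s,S(411,103),d,D(456,210)))
T=[(S(144,322),D(194,150)),(S(215,272),D(295,195)),(S(268,320),D(236,262)),(S(195,368),D(135,215))]
for a,b in T: print("holder top",tri(s,a,d,b))
# head top corners
print("head collar",tri(s,S(312,203),d,D(376,226)))
print("well",tri(s,S(214,311),d,D(227,211)))
E
```

```text
plate scene [array([ 0.6673, -0.09  ,  0.012 ]), array([0.7112, 0.0458, 0.012 ]), array([0.5134, 0.1134, 0.012 ]), array([ 0.4666, -0.0248,  0.012 ])]
plate side [array([0.7043, 0.0489, 0.012 ]), array([0.5057, 0.1112, 0.012 ]), array([ 0.4592, -0.0244,  0.012 ])]
handle (array([0.46558935, 0.04551641, 0.26113719]), np.float64(0.00343525640701241))
h ends (array([0.46588397, 0.01174579, 0.26650744]), np.float64(0.006443267442710696)) (array([0.46406781, 0.0803337 , 0.25297278]), np.float64(0.001487510421709892))
holder top (array([ 0.63883739, -0.04047946,  0.12636613]), np.float64(0.003354692778777481))
holder top (array([ 0.57279264, -0.020386  ,  0.12544721]), np.float64(0.002093793068751244))
holder top (array([0.59248922, 0.03610692, 0.12610878]), np.float64(0.004820728544487646))
holder top (array([0.65648104, 0.01491498, 0.12784476]), np.float64(0.0022662673981406825))
head collar (array([0.51378527, 0.03011792, 0.17165816]), np.float64(0.000999740130613112))
well (array([6.06742807e-01, 1.90955981e-04, 1.27445613e-01]), np.float64(0.0009513143764178411))
```

```bash
python3 -m pendant '[[[0.2,-0.08,0,0,0,0],[0.28,-0.11,0,0,0,0],[0.28,-0.11,0,0,0,0],[0.28,-0.11,0,0,0,0],[0.28,-0.11,0,0,0,0],[0.28,-0.11,0,0,0,0],[0.28,-0.11,0,0,0,0]]]' 1; python3 - <<'E'
from h import *
for n in("scene","side"): cv2.imwrite(f"pics/{n}2.png",cam(n)["pixels"])
print(telemetry.get_obs()["q"].round(3))
E
```

```text
time_s: 1.23
eef_pos: [0.5284, -0.2219, 0.2316]
eef_rot: [0.002, 0.977, 0.214, 0.001]
wrist_force: [0.3, -0.1, -0.1]
opening: -0.002
[-5.980e-01  1.760e-01  1.613e+00  1.000e-03  1.350e+00  5.350e-01]
```

View pics/scene2.png

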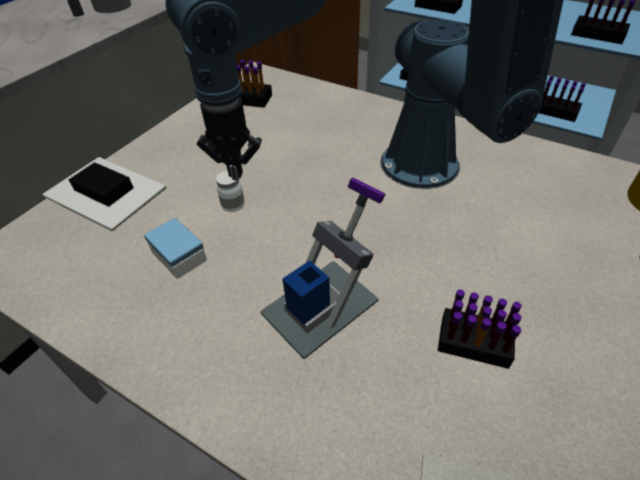

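View pics/side2.png

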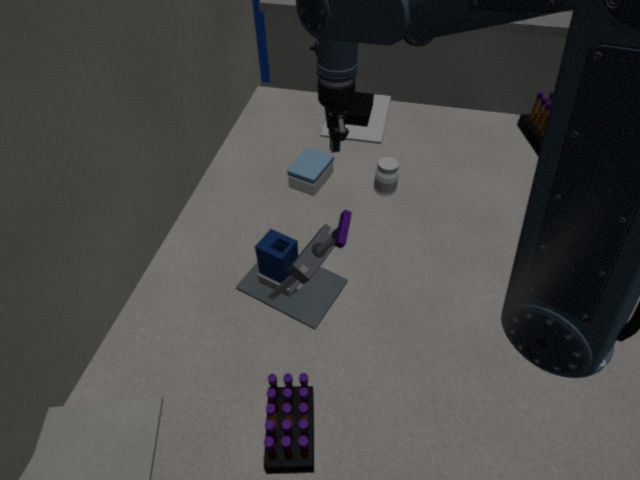

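```bash
python3 -m pendant '[[[0.232,-0.105,0,0,0,0],[0.232,-0.105,0,0,0,0],[0.232,-0.105,0,0,0,0],[0.232,-0.105,0,0,0,0],[0.232,-0.105,0,0,0,0],[0,0,0,0,0,0.058],[0,0,0,0,0,0.058],[0,0,0,0,0,0.058],[0,0,0,0,0,0.058],[0,0,0,0,0,0]]]' ; python3 - <<'E'
from h import *
o=telemetry.get_obs();R=Rt(o);print(o["q"].round(3),R.round(3))
ex=np.array([np.cos(np.radians(18)),-np.sin(np.radians(18)),0]);ey=np.array([-ex[1],ex[0],0]);O=np.array([.6142,-.0026,0])
d=o["eef_pos"]-O;print(d@ex,d@ey,d[2]); T=O+.085*ex+[0,0,.108];print("move",R.T@(T-o["eef_pos"])/.2, np.degrees(np.arctan2(R[1,0],R[0,0])))
E
```

```text
time_s: 2.58
eef_pos: [0.7006, -0.0212, 0.2291]
eef_rot: [0.001, 0.988, -0.155, 0.0]
wrist_force: [-0.9, -1.2, 0.2]
opening: -0.004
[-0.198  0.459  1.256 -0.003  1.427  1.685] [[ 0.952 -0.307 -0.   ]
 [-0.307 -0.952 -0.003]
 [ 0.001  0.003 -1.   ]]
0.08794943070372827 0.008982014390720465 0.2291494050710548
move [-0.01536113  0.04320806  0.60585555] -17.862574288989574
```

```bash
python3 -m pendant '[[[0,0.04,0.2,0,0,0],[-0.015,0,0.2,0,0,0],[0,0,0.2,0,0,0],[0,0,0,0,0,0]]]' ; python3 - <<'E'
from h import *
for n in("scene","side"): cv2.imwrite(f"pics/{n}3.png",cam(n)["pixels"][100:340,130:450].repeat(2,0).repeat(2,1))
E
```

```text
time_s: 3.08
eef_pos: [0.6959, -0.0303, 0.1076]
eef_rot: [0.002, 0.989, -0.147, 0.001]
wrist_force: [-0.4, 0.1, 0.0]
opening: -0.002
```

View pics/scene3.png

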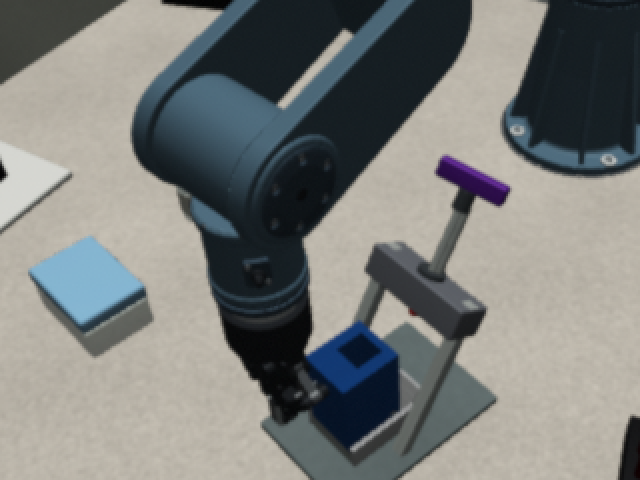

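View pics/side3.png

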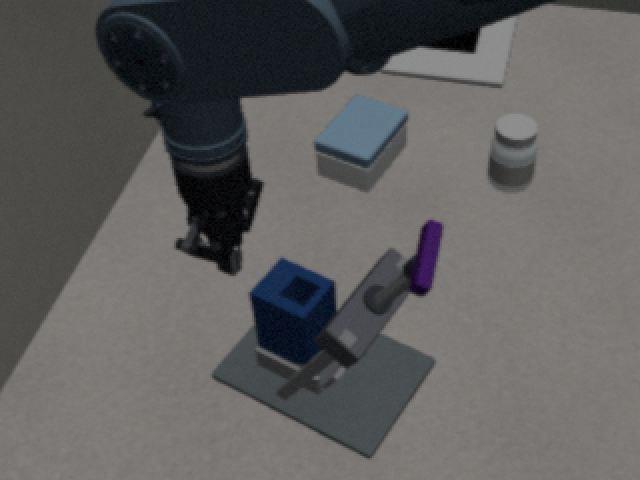

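```bash
python3 -m pendant '[[[-0.1,0,0,0,0,0],[-0.05,0,0,0,0,0],[-0.05,0,0,0,0,0],[-0.03,0,0,0,0,0],[-0.03,0,0,0,0,0],[-0.03,0,0,0,0,0],[-0.03,0,0,0,0,0]]]' ; python3 - <<'E'
from h import *
for n in("scene","side"): cv2.imwrite(f"pics/{n}4.png",cam(n)["pixels"][100:340,130:450].repeat(2,0).repeat(2,1))
E
```

```text
time_s: 4.05
eef_pos: [0.6421, -0.0131, 0.1213]
eef_rot: [0.002, 0.989, -0.146, 0.014]
wrist_force: [-0.2, -0.2, -0.0]
opening: 0.003
```

View pics/side4.png

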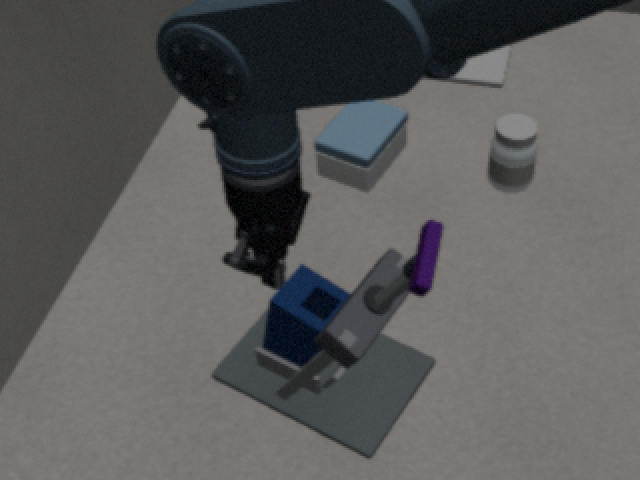

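View pics/scene4.png

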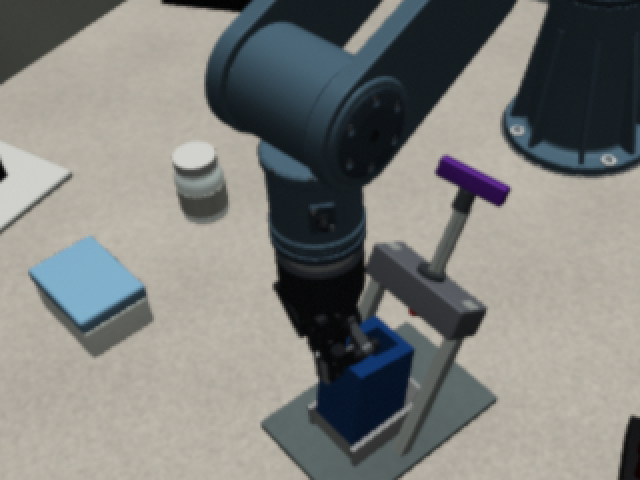

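```bash
python3 -m pendant '[[[-0.03,0,0,0,0,0],[-0.03,0,0,0,0,0]]]' ; python3 - <<'E'
from h import *
for n in("scene","side"): cv2.imwrite(f"pics/{n}5.png",cam(n)["pixels"][150:330,200:440].repeat(3,0).repeat(3,1))
o=telemetry.get_obs();print(o["eef_pos"],Rt(o).round(3))
E
```

```text
time_s: 4.4
eef_pos: [0.6298, -0.0094, 0.1205]
eef_rot: [0.002, 0.989, -0.146, 0.013]
wrist_force: [-0.1, 0.8, -0.1]
opening: 0.001
[ 0.62951105 -0.00921456  0.12056106] [[ 0.957 -0.29   0.025]
 [-0.289 -0.957 -0.009]
 [ 0.027  0.001 -1.   ]]
```

View pics/side5.png

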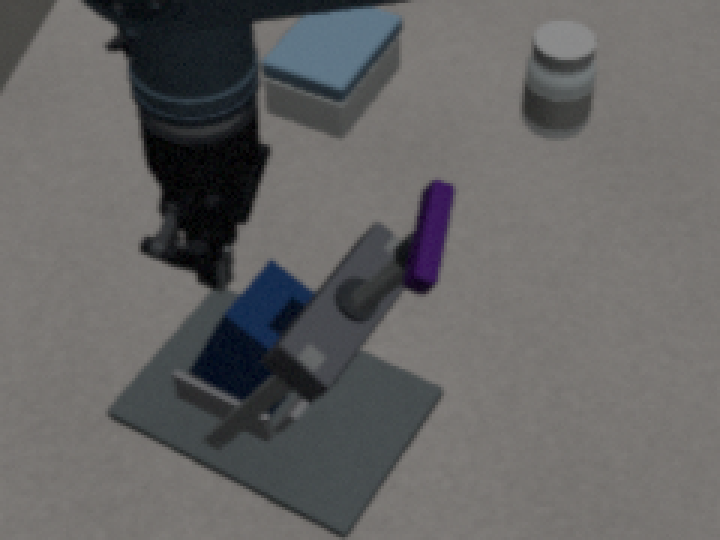

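View pics/scene5.png

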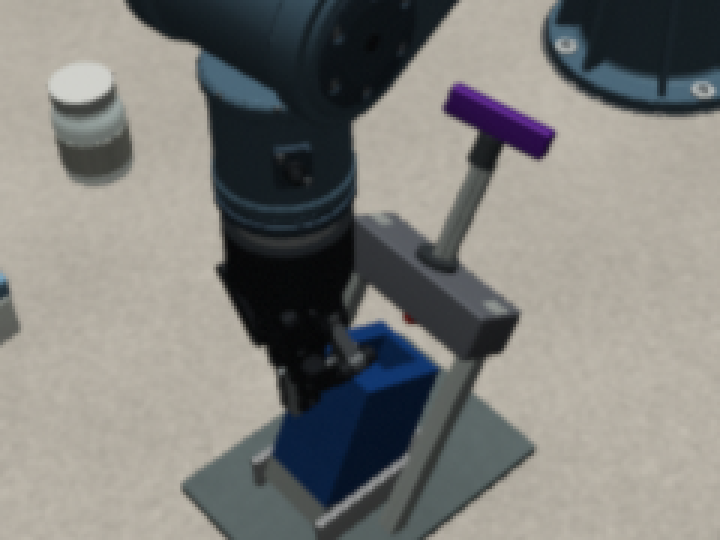

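```bash
python3 -m pendant '[[[0.15,0,0,0,0,0],[0.15,0,-0.1,0,0,0],[0,0,-0.2,0,0,-0.058],[0,0,-0.2,0,0,-0.058],[0,0,-0.2,0,0,-0.058],[0,0,-0.2,0,0,-0.058],[0,0,-0.2,0,0,-0.058],[0,0,-0.2,0,0,-0.058],[0,0,-0.1,0,0,-0.058],[0,0,0,0,0,-0.058],[0,0,0,0,0,-0.058],[0,0,0,0,0,-0.058]]]' 0; cat > tgt.py <<'E'
from h import *
ex=np.array([np.cos(np.radians(18)),-np.sin(np.radians(18)),0]);ey=np.array([-ex[1],ex[0],0]);ez=np.array([0,0,1.])
O=np.array([.6142,-.0026,0]); up=-.5*ex+.866*ez; u=.866*ex+.5*ez
H=O-.156*ex+.262*ez
def goal(s,bar=112):
    b=np.radians(bar); x=np.cos(b)*u+np.sin(b)*ey; z=-up; R=np.c_[x,np.cross(z,x),z]; return H+s*up,R
def delta(s,bar=112):
    o=telemetry.get_obs();R=Rt(o);p,G=goal(s,bar)
    print("q",o["q"].round(3),"shift",(R.T@(p-o["eef_pos"])/.2).round(3),"rot",(Rn.from_matrix(R.T@G).as_rotvec()/np.pi).round(4))
    d=o["eef_pos"]-H;print("axis coords u,ey,up mm",1000*d@u,1000*d@ey,1000*d@up,"F",o["wrist_force"].round(2),"Fup",o["wrist_force"]@up,"Tup",o["torque"]@up)
E
python3 -c "
from tgt import *
delta(.12)"
```

```text
time_s: 6.0
eef_pos: [0.6816, -0.0251, 0.4109]
eef_rot: [0.012, 0.703, 0.711, 0.006]
wrist_force: [0.1, 0.4, -0.2]
opening: 0.999
q [-0.209  0.33   1.073 -0.003  1.712 -0.219] shift [ 0.462 -1.365  0.187] rot [-0.1484 -0.0547 -0.0186]
axis coords u,ey,up mm 271.12729954088354 -0.5304797419168429 15.435826975121747 F [ 0.13  0.4  -0.16] Fup -0.14197720225329305 Tup 0.036016987212745655
```

```bash
python3 -m pendant '[[[0,0,0,-0.0495,-0.018,-0.006],[0,0,0,-0.0495,-0.018,-0.006],[0,0,0,-0.0495,-0.018,-0.006],[0,0,0,0,0,0]]]' 0; 
python3 -c "
from tgt import *
delta(.12)"
```

```text
time_s: 6.5
eef_pos: [0.6813, -0.0256, 0.4059]
eef_rot: [0.237, 0.658, 0.707, 0.111]
wrist_force: [0.2, -0.4, -0.2]
opening: 0.998
q [-0.18  -0.004  1.545 -0.075  1.076 -0.234] shift [ 0.51  -1.238 -0.552] rot [0.0019 0.0001 0.0005]
axis coords u,ey,up mm 268.4427928448903 -1.125629656902903 11.129406467030815 F [ 0.17 -0.39 -0.2 ] Fup -0.3151976518031877 Tup 0.07961140592356672
```

```bash
python3 -m pendant '[[[0.051,-0.124,-0.055,0,0,0],[0.073,-0.177,-0.079,0,0,0],[0.073,-0.177,-0.079,0,0,0],[0.073,-0.177,-0.079,0,0,0],[0.073,-0.177,-0.079,0,0,0],[0.073,-0.177,-0.079,0,0,0],[0.073,-0.177,-0.079,0,0,0],[0,0,0,0,0,0]]]' 0; 
python3 - <<'E'
from tgt import *
delta(.12)
for n in("scene","side","wrist"): cv2.imwrite(f"pics/{n}6.png",cam(n)["pixels"])
E
```

```text
time_s: 7.5
eef_pos: [0.4215, 0.0604, 0.3862]
eef_rot: [0.234, 0.662, 0.703, 0.11]
wrist_force: [0.2, 0.1, -0.2]
opening: 0.996
q [-0.031 -0.621  2.041 -0.149  1.22  -0.075] shift [ 0.038 -0.101  0.055] rot [-0.0002 -0.0001 -0.0031]
axis coords u,ey,up mm 21.672185175899465 0.32747708339105897 130.93863498040278 F [ 0.16  0.1  -0.18] Fup -0.21889151241183252 Tup 0.009047294772136021
```

View pics/wrist6.png

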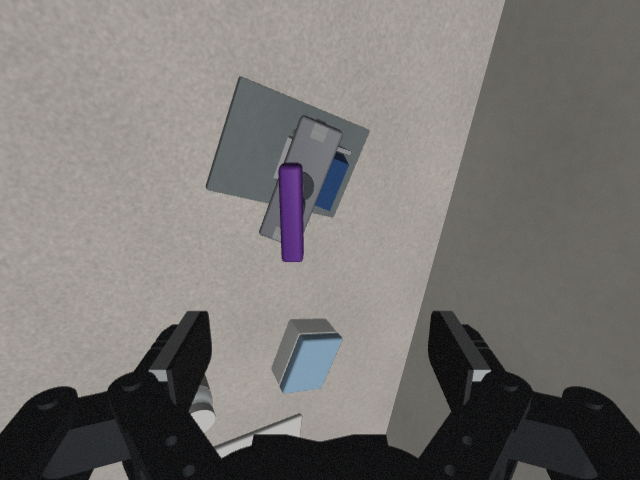

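View pics/scene6.png

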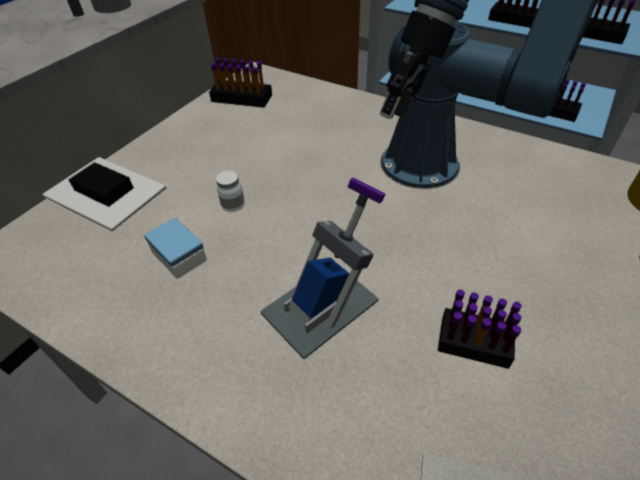

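View pics/side6.png

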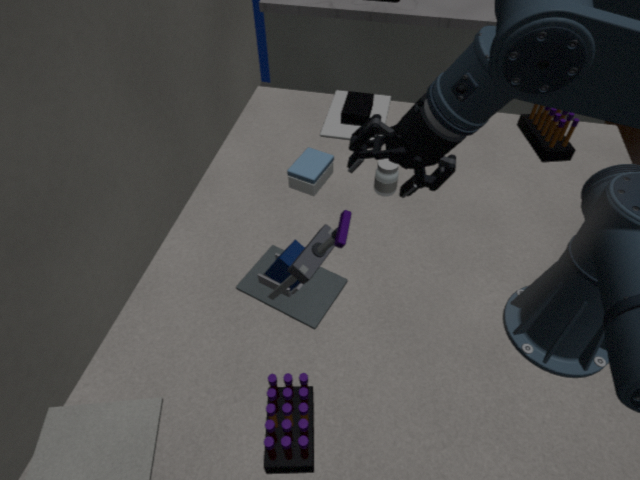

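```bash
python3 - <<'E'
from tgt import *
C={n:cam(n) for n in("wrist","scene","side")}
P={}
for n,c in C.items():
    hsv=cv2.cvtColor(c["pixels"],cv2.COLOR_BGR2HSV);m=cv2.inRange(hsv,(130,80,40),(155,255,255))
    k,l,s,ce=cv2.connectedComponentsWithStats(m);i=1+np.argmax(s[1:,4])
    if n=="side": i=[j for j in range(1,k) if abs(ce[j]-[343,227]).max()<10][0]
    r=cv2.minAreaRect(np.argwhere(l==i)[:,::-1].astype(np.float32));P[n]=r[0];print(n,s[i],ce[i],r)
    if n=="wrist":
        b=cv2.boxPoints(r); print(b)
        e=sorted([( (b[i]+b[(i+1)%4])/2, np.linalg.norm(b[i]-b[(i+1)%4])) for i in range(4)],key=lambda t:t[1])[:2]
        for zoff in (.01,0):
            q=[]
            for p,_ in e:
                o,d=ray(c,*p); q.append(o+d*((H+zoff*up-o)@up)/(d@up))
            m=(q[0]+q[1])/2-H; v=q[0]-q[1]; print("centre off u,ey,up",m@u*1000,m@ey*1000,"len",np.linalg.norm(v),"ang",np.degrees(np.arctan2(v@ey,v@u)))
for a,b in(("wrist","scene"),("wrist","side"),("scene","side")):
    X,e=tri(C[a],P[a],C[b],P[b]);d=X-H;print(a,b,X,"gap",e,"rel H u,ey,up mm",d@u*1e3,d@ey*1e3,d@up*1e3)
E
```

```text
wrist [ 279  163   25   99 2209] [291.74784971 211.83476686] ((292.0399169921875, 212.0369415283203), (98.54253387451172, 23.521072387695312), 87.79740142822266)
[[278.3944  163.25407]
 [301.89813 162.35008]
 [305.68542 260.81982]
 [282.1817  261.72382]]
centre off u,ey,up 1.3475979673644791 3.553232845758114 len 0.07238225237462059 ang 112.25529356740351
centre off u,ey,up 1.6558328200895547 0.7335857036639739 len 0.07513789458364065 ang 112.25529356740353
scene [348 178  37  25 399] [365.81704261 189.72180451] ((365.8000183105469, 189.90000915527344), (37.11872863769531, 10.733125686645508), 26.56505012512207)
side [335 210  16  35 336] [343.05952381 227.36904762] ((342.94232177734375, 226.78848266601562), (10.394155502319336, 34.124210357666016), 11.309932708740234)
wrist scene [0.46769572 0.04736894 0.26175978] gap 0.0005679014984640146 rel H u,ey,up mm 0.9406490372868672 2.250974212771511 -0.8204748143246742
wrist side [0.46411295 0.05087161 0.2702709 ] gap 0.0010711349113261008 rel H u,ey,up mm 1.3080415563934307 4.475069338280858 8.795049666027522
scene side [0.46601873 0.04552601 0.26201576] gap 0.0044101813028046685 rel H u,ey,up mm 0.18062952568931262 -0.019973525641822466 -0.086093009715288
```

```bash
sed -i 's/^H=O.*/H=O-.156*ex+.262*ez+.0012*u+.002*ey/' tgt.py; python3 -c "
from tgt import *
delta(.12,112.2)"
```

```text
q [-0.033 -0.616  2.043 -0.15   1.215 -0.076] shift [ 0.048 -0.09   0.039] rot [-0.0011  0.0002 -0.0044]
axis coords u,ey,up mm 20.35674955900518 -2.314687716667562 127.76636277485409 F [-0.44 -0.31 -0.81] Fup -0.5401677165044612 Tup 0.00997397873428299
```

```bash
python3 -m pendant '[[[0.048,-0.09,0.039,-0.001,0,-0.004],[0,0,0,0,0,0]]]' 0.3; 
python3 -c "
from tgt import *
delta(.04,112.2)"
```

```text
time_s: 8.05
eef_pos: [0.4112, 0.0651, 0.366]
eef_rot: [0.234, 0.659, 0.707, 0.108]
wrist_force: [0.3, 0.1, -0.2]
opening: 0.696
q [-0.012 -0.641  2.089 -0.162  1.197 -0.061] shift [ 0.003 -0.001  0.395] rot [-0.001   0.0003 -0.0007]
axis coords u,ey,up mm 0.5384869066184947 -0.3674343620668736 119.06531199903792 F [ 0.26  0.13 -0.21] Fup -0.28121073466227053 Tup -0.001696303619028641
```

```bash
python3 -m pendant '[[[0.003,0,0.15,0,0,0],[0,0,0.15,0,0,0],[0,0,0.15,0,0,0],[0,0,0.1,0,0,0],[0,0,0,0,0,0]]]' 0.3; 
python3 -c "
from tgt import *
delta(-.01,112.2)
cv2.imwrite('pics/wrist7.png',cam('wrist')['pixels']);cv2.imwrite('pics/side7.png',cam('side')['pixels'][130:330,200:460].repeat(3,0).repeat(3,1))"
```

```text
time_s: 8.68
eef_pos: [0.4694, 0.046, 0.2723]
eef_rot: [0.236, 0.66, 0.705, 0.109]
wrist_force: [-0.1, -0.4, 1.2]
opening: 0.697
q [-0.069 -0.437  2.159 -0.157  0.914 -0.072] shift [ 0.015 -0.03   0.087] rot [ 0.      0.0009 -0.0017]
axis coords u,ey,up mm 6.747288938482112 -0.5435481802252872 7.312801865781183 F [-0.11 -0.4   1.15] Fup 0.988290782895589 Tup -0.02851914127645122
```

View pics/wrist7.png

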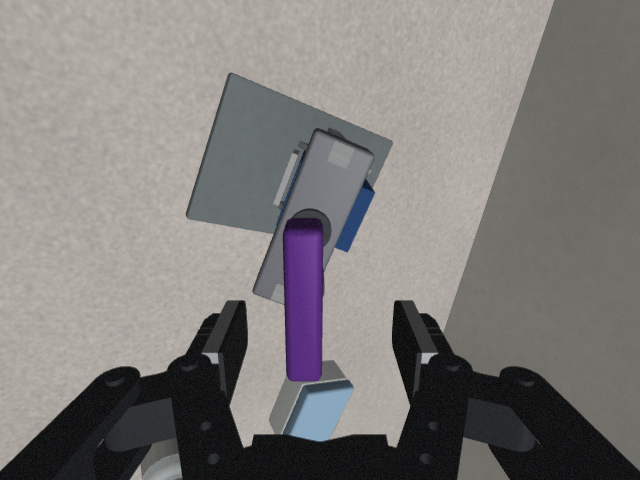

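View pics/side7.png

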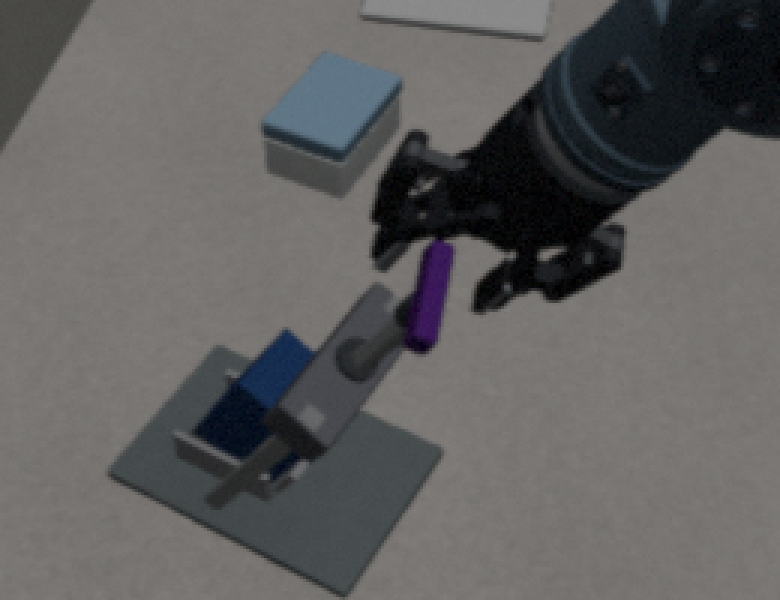

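```bash
python3 -m pendant '[[[0.015,-0.03,0.05,0,0,0],[0,0,0.037,0,0,0],[0,0,0,0,0,0]]]' 0.6; 
python3 -c "
from tgt import *
delta(-.01,112.2)"
```

```text
time_s: 9.15
eef_pos: [0.4737, 0.0461, 0.2572]
eef_rot: [0.238, 0.659, 0.705, 0.111]
wrist_force: [-0.9, 0.4, -0.1]
opening: 0.395
q [-0.068 -0.413  2.177 -0.164  0.866 -0.063] shift [ 0.001 -0.014  0.011] rot [ 0.0024  0.0011 -0.0017]
axis coords u,ey,up mm 2.7456819741366614 0.8771314238170047 -7.79687379551765 F [-0.86  0.43 -0.12] Fup 0.3667614321397139 Tup 0.008247811714824185
```

```bash
python3 -m pendant '[[[0.002,-0.014,0.011,0.002,0.001,-0.002],[0,0,0,0,0,0]]]' 0.6; 
python3 -c "
from tgt import *
delta(-.01,112.2)
cv2.imwrite('pics/wrist8.png',cam('wrist')['pixels']);cv2.imwrite('pics/side8.png',cam('side')['pixels'][130:330,200:460].repeat(3,0).repeat(3,1))"
```

```text
time_s: 9.4
eef_pos: [0.4723, 0.0459, 0.2541]
eef_rot: [0.235, 0.657, 0.708, 0.109]
wrist_force: [-0.3, -0.1, -0.2]
opening: 0.4
q [-0.071 -0.411  2.18  -0.158  0.867 -0.075] shift [-0.001 -0.001  0.001] rot [0.0004 0.0001 0.0005]
axis coords u,ey,up mm 0.04285588466643464 0.2840114133283077 -9.86183810160759 F [-0.29 -0.13 -0.21] Fup -0.06926857364227004 Tup 0.006606259426778375
```

View pics/wrist8.png

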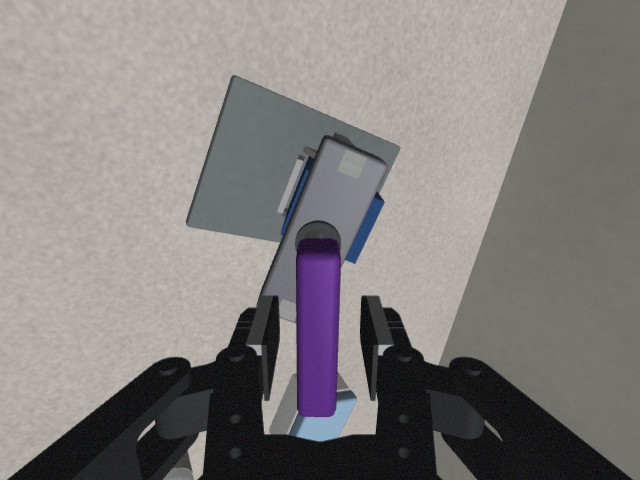

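View pics/side8.png

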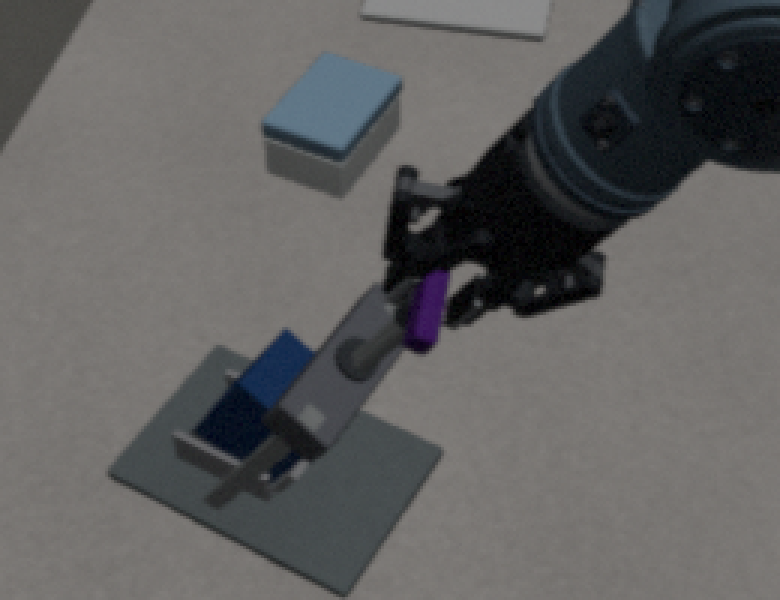

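```bash
python3 -m pendant '[[[0,0,0,0,0,0],[0,0,0,0,0,0],[0,0,0,0,0,0],[0,0,0,0,0,0]]]' 1; 
python3 -c "
from tgt import *
delta(-.01,112.2);print(telemetry.get_obs()['torque'])"
```

```text
time_s: 10.0
eef_pos: [0.4715, 0.0457, 0.2538]
eef_rot: [0.235, 0.657, 0.708, 0.108]
wrist_force: [-3.3, -0.1, 0.3]
opening: 0.169
q [-0.071 -0.412  2.18  -0.159  0.869 -0.075] shift [-0.     0.003  0.001] rot [-0.0001  0.0002  0.0005]
axis coords u,ey,up mm -0.6288657113845071 -0.15796909466619213 -9.765523781305895 F [-3.25 -0.06  0.35] Fup 1.8395374471800872 Tup 0.00433367209114039
[-0.03678323  0.5122127  -0.10658084]
```

```bash
cat > st.py <<'E'
from tgt import *
def st(T,s0=-9.77):
    o=telemetry.get_obs();R=Rt(o);d=(o["eef_pos"]-H)*1e3;F=o["wrist_force"];T_=o["torque"]
    G=goal(0,T)[1];e=Rn.from_matrix(R.T@G).as_rotvec()/np.pi
    bx=R[:,0]; 
    print("t",o["time_s"],"depth",round(s0-d@up,2),"u %.2f ey %.2f"%(d@u,d@ey),"F u %.2f ey %.2f up %.2f"%(F@u,F@ey,F@up),"Ttool",(R.T@T_).round(3),"roterr",e.round(4),"bar %.1f"%np.degrees(np.arctan2(bx@ey,bx@u)),"open %.3f"%o["opening"])
    print("  centring shift",(R.T@(-(d@u)*u-(d@ey)*ey)/200).round(4))
import sys
st(float(sys.argv[1]) if len(sys.argv)>1 else 112.2)
E
python3 -m pendant '[[[0,0,0.04,0,0,0],[0,0,0.04,0,0,0],[0,0,0,0,0,0]]]' ; python3 st.py
```

```text
time_s: 10.38
eef_pos: [0.4794, 0.0431, 0.2395]
eef_rot: [0.235, 0.657, 0.708, 0.108]
wrist_force: [-2.7, -0.8, 0.6]
opening: 0.173
t 10.375 depth 16.52 u -0.65 ey -0.18 F u -1.70 ey -1.62 up 1.73 Ttool [ 0.387 -0.012 -0.046] roterr [-0.0002  0.0002  0.0005] bar 112.3 open 0.173
  centring shift [-0.0004  0.0034 -0.    ]
```

```bash
python3 -m pendant '[[[0,0,0.03,0,0,0],[0,0,0.03,0,0,0],[0,0,0,0,0,0]]]' ; python3 st.py;python3 -m pendant '[[[0,0,0.02,0,0,0],[0,0,0,0,0,0]]]' ; python3 st.py
```

```text
time_s: 10.75
eef_pos: [0.4853, 0.0412, 0.2287]
eef_rot: [0.235, 0.657, 0.708, 0.108]
wrist_force: [-2.9, -0.7, 0.2]
opening: 0.172
t 10.75 depth 29.04 u -0.65 ey -0.20 F u -2.09 ey -1.57 up 1.48 Ttool [ 0.416 -0.03   0.051] roterr [-0.0003  0.0002  0.0005] bar 112.3 open 0.172
  centring shift [-0.0003  0.0034 -0.    ]
time_s: 11.0
eef_pos: [0.4873, 0.0405, 0.2251]
eef_rot: [0.235, 0.657, 0.708, 0.108]
wrist_force: [-4.1, -1.3, 1.7]
opening: 0.17
t 11.0 depth 33.16 u -0.61 ey -0.21 F u -2.17 ey -2.46 up 3.24 Ttool [ 0.503 -0.062 -0.002] roterr [-0.0003  0.0002  0.0005] bar 112.3 open 0.170
  centring shift [-0.0002  0.0032 -0.    ]
```

```bash
python3 -m pendant '[[[0,0,0.01,0,0,0],[0,0,0,0,0,0]]]' ; python3 st.py
```

```text
time_s: 11.25
eef_pos: [0.4882, 0.0402, 0.2233]
eef_rot: [0.235, 0.657, 0.708, 0.108]
wrist_force: [-3.7, -0.8, 0.1]
opening: 0.17
t 11.25 depth 35.21 u -0.64 ey -0.22 F u -2.77 ey -1.87 up 1.75 Ttool [ 0.509 -0.005 -0.005] roterr [-0.0003  0.0002  0.0005] bar 112.3 open 0.170
  centring shift [-0.0002  0.0034 -0.    ]
```

```bash
for i in 1 ; do python3 -m pendant '[[[0,0,0.006,0,0,0],[0,0,0,0,0,0]]]' >/dev/null; python3 st.py|head -1; python3 -m pendant '[[[0,0,0.006,0,0,0],[0,0,0,0,0,0]]]'>/dev/null ; python3 st.py|head -1; done
```

```text
t 11.5 depth 36.4 u -0.61 ey -0.20 F u -2.73 ey -2.82 up 1.60 Ttool [ 0.528 -0.032  0.075] roterr [-0.0003  0.0002  0.0005] bar 112.3 open 0.177
t 11.75 depth 37.65 u -0.63 ey -0.20 F u -2.31 ey -1.66 up 1.62 Ttool [ 0.549 -0.069  0.035] roterr [-0.0003  0.0002  0.0006] bar 112.3 open 0.173
```

```bash
for i in 1 ; do python3 -m pendant '[[[0,0,0.006,0,0,0],[0,0,0,0,0,0]]]' >/dev/null; python3 st.py|head -1; python3 -m pendant '[[[0,0,0.006,0,0,0],[0,0,0,0,0,0]]]'>/dev/null ; python3 st.py|head -1; done
```

```text
t 12.0 depth 38.92 u -0.59 ey -0.20 F u -2.72 ey -1.43 up 1.54 Ttool [ 0.512 -0.096  0.068] roterr [-0.0003  0.0002  0.0005] bar 112.3 open 0.167
t 12.25 depth 40.22 u -0.62 ey -0.20 F u -1.70 ey -1.65 up 1.76 Ttool [ 0.495 -0.05   0.007] roterr [-0.0003  0.0002  0.0005] bar 112.3 open 0.170
```

```bash
python3 -m pendant '[[[0,0,0.006,0,0,0],[0,0,0,0,0,0]]]' >/dev/null; python3 st.py|head -1; python3 -m pendant '[[[0,0,0.006,0,0,0],[0,0,0,0,0,0]]]'>/dev/null ; python3 st.py|head -1
```

```text
t 12.5 depth 41.5 u -0.58 ey -0.21 F u -2.40 ey -1.94 up 1.68 Ttool [ 0.522 -0.087  0.004] roterr [-0.0002  0.0002  0.0005] bar 112.3 open 0.169
t 12.75 depth 42.8 u -0.57 ey -0.23 F u -2.42 ey -2.74 up 2.50 Ttool [ 0.57  -0.044 -0.004] roterr [-0.0002  0.0003  0.0005] bar 112.3 open 0.172
```

```bash
python3 -m pendant '[[[0,0,0.006,0,0,0],[0,0,0,0,0,0]]]' >/dev/null; python3 st.py|head -1; python3 -m pendant '[[[0,0,0.006,0,0,0],[0,0,0,0,0,0]]]'>/dev/null ; python3 st.py|head -1
```

```text
t 13.0 depth 44.1 u -0.63 ey -0.23 F u -2.44 ey -2.04 up 2.38 Ttool [ 0.532 -0.041 -0.006] roterr [-0.0003  0.0002  0.0005] bar 112.3 open 0.170
t 13.25 depth 45.38 u -0.63 ey -0.21 F u -2.64 ey -2.12 up 2.56 Ttool [ 0.48  -0.054  0.029] roterr [-0.0003  0.0002  0.0005] bar 112.3 open 0.170
```

```bash
python3 -m pendant '[[[0,0,0.006,0,0,0],[0,0,0,0,0,0]]]' >/dev/null; python3 st.py|head -1; python3 -m pendant '[[[0,0,0.006,0,0,0],[0,0,0,0,0,0]]]'>/dev/null ; python3 st.py|head -1
```

```text
t 13.5 depth 46.66 u -0.59 ey -0.21 F u -3.15 ey -1.52 up 2.93 Ttool [ 0.479 -0.033 -0.038] roterr [-0.0002  0.0003  0.0006] bar 112.3 open 0.173
t 13.75 depth 47.95 u -0.61 ey -0.22 F u -3.14 ey -3.16 up 3.13 Ttool [ 0.505 -0.026 -0.015] roterr [-0.0003  0.0002  0.0005] bar 112.3 open 0.172
```

```bash
python3 -m pendant '[[[0,0,0.006,0,0,0],[0,0,0,0,0,0]]]' >/dev/null; python3 st.py|head -1; python3 -m pendant '[[[0,0,0.003,0,0,0],[0,0,0,0,0,0]]]'>/dev/null ; python3 st.py|head -1
```

```text
t 14.0 depth 49.26 u -0.61 ey -0.23 F u -2.02 ey -2.54 up 2.58 Ttool [ 0.477 -0.078  0.003] roterr [-0.0003  0.0002  0.0005] bar 112.3 open 0.166
t 14.25 depth 49.88 u -0.61 ey -0.23 F u -2.93 ey -2.11 up 2.41 Ttool [ 0.539 -0.03   0.004] roterr [-0.0002  0.0003  0.0006] bar 112.3 open 0.168
```

```bash
python3 -m pendant '[[[0,0,0.006,0,0,0],[0,0,0,0,0,0]]]' >/dev/null; python3 st.py|head -1; python3 -m pendant '[[[0,0,0.006,0,0,0],[0,0,0,0,0,0]]]'>/dev/null ; python3 st.py|head -1
```

```text
t 14.5 depth 51.18 u -0.62 ey -0.25 F u -2.46 ey -2.07 up 1.89 Ttool [ 0.546 -0.125  0.052] roterr [-0.0003  0.0003  0.0005] bar 112.3 open 0.173
t 14.75 depth 52.46 u -0.60 ey -0.23 F u -2.16 ey -1.77 up 2.61 Ttool [ 0.514 -0.083  0.005] roterr [-0.0002  0.0003  0.0005] bar 112.3 open 0.173
```

```bash
python3 -m pendant '[[[0,0,0.005,0,0,0],[0,0,0,0,0,0]]]' >/dev/null; python3 st.py|head -1
```

```text
t 15.0 depth 53.54 u -0.61 ey -0.23 F u -2.56 ey -2.23 up 2.10 Ttool [ 0.56  -0.106  0.023] roterr [-0.0003  0.0002  0.0005] bar 112.3 open 0.172
```

```bash
python3 -m pendant '[[[0,0,0.005,0,0,0],[0,0,0,0,0,0]]]' >/dev/null; python3 st.py|head -1
```

```text
t 15.25 depth 54.62 u -0.60 ey -0.25 F u -2.12 ey -2.29 up 2.31 Ttool [ 0.46  -0.052 -0.022] roterr [-0.0002  0.0003  0.0005] bar 112.3 open 0.171
```

```bash
python3 -m pendant '[[[0,0,0.006,0,0,0],[0,0,0,0,0,0]]]' >/dev/null; python3 st.py|head -1; python3 -m pendant '[[[0,0,0.005,0,0,0],[0,0,0,0,0,0]]]'>/dev/null ; python3 st.py|head -1
```

```text
t 15.5 depth 55.91 u -0.64 ey -0.23 F u -1.95 ey -3.23 up 2.74 Ttool [ 0.483 -0.07  -0.007] roterr [-0.0003  0.0002  0.0006] bar 112.3 open 0.165
t 15.75 depth 56.99 u -0.60 ey -0.26 F u -2.66 ey -2.26 up 3.27 Ttool [ 0.527 -0.035  0.012] roterr [-0.0002  0.0003  0.0005] bar 112.3 open 0.170
```

```bash
python3 -m pendant '[[[0,0,0.005,0,0,0],[0,0,0,0,0,0]]]' >/dev/null; python3 st.py|head -1
```

```text
t 16.0 depth 58.05 u -0.58 ey -0.26 F u -2.39 ey -1.92 up 2.94 Ttool [ 0.573 -0.085 -0.002] roterr [-0.0002  0.0003  0.0005] bar 112.3 open 0.170
```

```bash
python3 -m pendant '[[[0,0,0.005,0,0,0],[0,0,0,0,0,0]]]' >/dev/null; python3 st.py|head -1
```

```text
t 16.25 depth 59.16 u -0.67 ey -0.24 F u -3.20 ey -2.14 up 3.42 Ttool [ 0.52  -0.13   0.032] roterr [-0.0003  0.0002  0.0005] bar 112.3 open 0.171
```

```bash
python3 -m pendant '[[[0,0,0.005,0,0,0],[0,0,0,0,0,0]]]' >/dev/null; python3 st.py|head -1
```

```text
t 16.5 depth 60.2 u -0.62 ey -0.25 F u -2.43 ey -2.02 up 2.93 Ttool [ 0.555 -0.102  0.004] roterr [-0.0003  0.0003  0.0005] bar 112.3 open 0.171
```

```bash
python3 -m pendant '[[[0,0,0.005,0,0,0],[0,0,0,0,0,0]]]' >/dev/null; python3 st.py|head -1
```

```text
t 16.75 depth 61.28 u -0.66 ey -0.24 F u -1.57 ey -2.52 up 3.30 Ttool [ 0.516 -0.109 -0.025] roterr [-0.0002  0.0002  0.0005] bar 112.3 open 0.172
```

```bash
python3 -m pendant '[[[0,0,0.005,0,0,0],[0,0,0,0,0,0]]]' >/dev/null; python3 st.py|head -1; python3 -c "
from h import *
cv2.imwrite('pics/side9.png',cam('side')['pixels'][150:330,200:440].repeat(3,0).repeat(3,1));cv2.imwrite('pics/wrist9.png',cam('wrist')['pixels'])"
```

```text
t 17.0 depth 62.34 u -0.59 ey -0.24 F u -2.42 ey -1.77 up 2.83 Ttool [ 0.524 -0.102 -0.005] roterr [-0.0002  0.0003  0.0005] bar 112.3 open 0.168
```

View pics/side9.png

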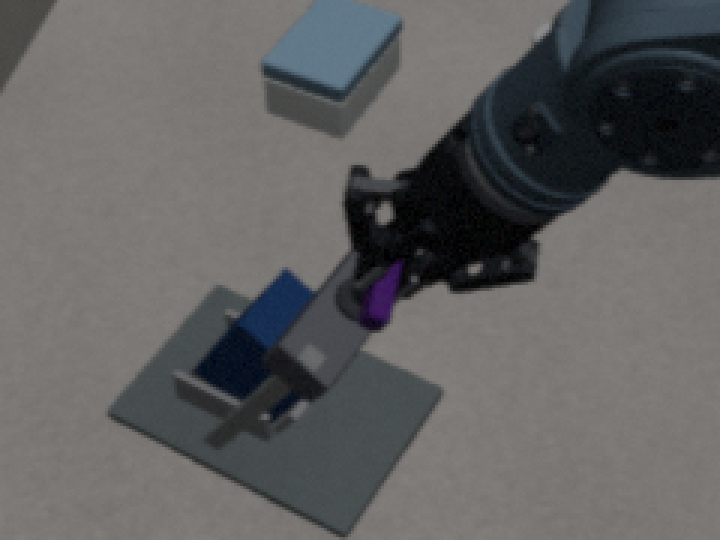

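View pics/wrist9.png

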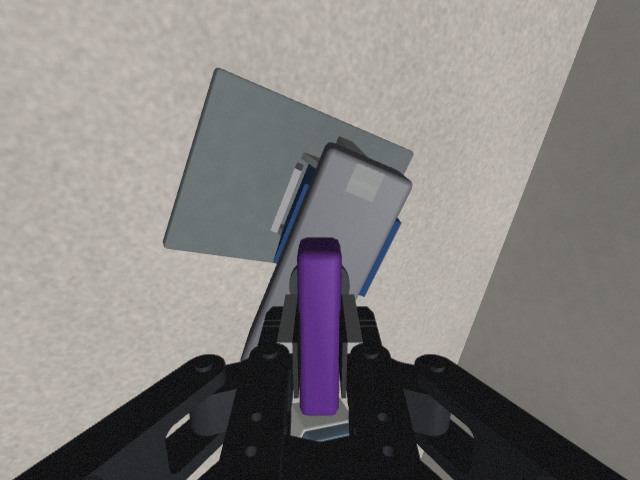

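```bash
python3 -m pendant '[[[0,0,0.005,0,0,0],[0,0,0,0,0,0]]]' >/dev/null; python3 st.py|head -1
```

```text
t 17.35 depth 63.37 u -0.62 ey -0.26 F u -2.38 ey -1.55 up 2.12 Ttool [ 0.462 -0.078 -0.023] roterr [-0.0003  0.0003  0.0005] bar 112.3 open 0.169
```

```bash
python3 -m pendant '[[[0,0,0.005,0,0,0],[0,0,0,0,0,0]]]' >/dev/null; python3 st.py|head -1
```

```text
t 17.6 depth 64.44 u -0.62 ey -0.28 F u -2.40 ey -2.27 up 2.92 Ttool [ 0.502 -0.039  0.061] roterr [-0.0002  0.0003  0.0005] bar 112.3 open 0.174
```

```bash
python3 -m pendant '[[[0,0,0.005,0,0,0],[0,0,0,0,0,0]]]' >/dev/null; python3 st.py|head -1
```

```text
t 17.85 depth 65.51 u -0.62 ey -0.26 F u -2.47 ey -1.18 up 2.65 Ttool [ 0.52  -0.127  0.043] roterr [-0.0002  0.0003  0.0005] bar 112.3 open 0.172
```

```bash
python3 -m pendant '[[[0,0,0.005,0,0,0],[0,0,0,0,0,0]]]' >/dev/null; python3 st.py|head -1
```

```text
t 18.1 depth 66.56 u -0.60 ey -0.25 F u -2.12 ey -1.29 up 3.92 Ttool [ 0.584 -0.028  0.042] roterr [-0.0002  0.0003  0.0005] bar 112.3 open 0.172
```

```bash
for i in 1 2 3; do python3 -m pendant '[[[0,0,0,0,0,0]]]' >/dev/null; python3 st.py|head -1|cut -c1-80;done; python3 -m pendant '[[[0,0,0.005,0,0,0],[0,0,0,0,0,0]]]' >/dev/null; python3 st.py|head -1
```

```text
t 18.225 depth 66.55 u -0.57 ey -0.25 F u -3.07 ey -2.47 up 3.71 Ttool [ 0.566 -
t 18.35 depth 66.56 u -0.60 ey -0.27 F u -3.12 ey -2.73 up 3.79 Ttool [ 0.595 -0
t 18.475 depth 66.55 u -0.59 ey -0.25 F u -0.78 ey -2.04 up 3.33 Ttool [ 0.487 -
t 18.725 depth 67.43 u -0.57 ey -0.23 F u -2.38 ey -3.05 up 5.64 Ttool [ 0.673 -0.063  0.02 ] roterr [-0.0002  0.0003  0.0005] bar 112.3 open 0.169
```

```bash
python3 -m pendant '[[[0,0,0.005,0,0,0],[0,0,0,0,0,0]]]' >/dev/null; for i in 1 2 3; do python3 -m pendant '[[[0,0,0,0,0,0]]]' >/dev/null; python3 st.py|head -1;done
```

```text
t 19.1 depth 68.03 u -0.54 ey -0.24 F u -2.98 ey -2.63 up 6.38 Ttool [ 0.683 -0.061  0.078] roterr [-0.0003  0.0003  0.0006] bar 112.3 open 0.170
t 19.225 depth 67.92 u -0.57 ey -0.23 F u -3.79 ey -2.74 up 6.04 Ttool [ 0.665 -0.043  0.066] roterr [-0.0004  0.0003  0.0006] bar 112.3 open 0.171
t 19.35 depth 67.79 u -0.55 ey -0.23 F u -3.06 ey -3.04 up 6.09 Ttool [ 0.657 -0.097  0.035] roterr [-0.0004  0.0003  0.0006] bar 112.3 open 0.173
```

```bash
python3 -m pendant '[[[0,0,0.006,0,0,0],[0,0,0.0008,0,0,0.03],[0,0,0.0008,0,0,0.04]]]' >/dev/null; python3 st.py
```

```text
t 19.725 depth 68.7 u -0.40 ey -0.28 F u -3.49 ey -3.19 up 7.61 Ttool [ 0.65  -0.406 -0.042] roterr [-0.0004  0.0005 -0.071 ] bar 99.4 open 0.174
  centring shift [ 0.001   0.0022 -0.    ]
```

```bash
python3 -m pendant '[[[0,0,0.0008,0,0,0.04],[0,0,0.0008,0,0,0.04]]]' >/dev/null; python3 st.py
```

```text
t 19.975 depth 68.65 u -0.31 ey -0.54 F u -3.32 ey -3.34 up 7.41 Ttool [ 0.524 -0.504 -0.149] roterr [-0.0003  0.0008 -0.1533] bar 84.6 open 0.169
  centring shift [ 0.0029  0.0013 -0.    ]
```

```bash
python3 -m pendant '[[[0,0,0.0008,0,0,0.04],[0,0,0.001,0,0,0.04]]]' >/dev/null; python3 st.py
```

```text
t 20.225 depth 68.62 u -0.17 ey -0.76 F u -3.77 ey -3.13 up 8.38 Ttool [ 0.433 -0.703 -0.155] roterr [-2.000e-04  1.100e-03 -2.356e-01] bar 69.8 open 0.173
  centring shift [ 0.0038 -0.0005 -0.    ]
```

```bash
python3 -m pendant '[[[0,0,0.001,0,0,0.04],[0,0,0.001,0,0,0.03]]]' >/dev/null; python3 st.py
```

```text
t 20.475 depth 68.6 u 0.03 ey -0.95 F u -2.87 ey -2.61 up 8.03 Ttool [ 0.255 -0.689 -0.184] roterr [ 1.000e-04  1.300e-03 -3.077e-01] bar 56.8 open 0.166
  centring shift [ 0.0039 -0.0027 -0.    ]
```

```bash
python3 -m pendant '[[[0,0,0.0008,0,0,0.02],[0,0,0.0008,0,0,0.01]]]' >/dev/null; python3 st.py;  python3 -m pendant '[[[0,0,0.0005,0,0,0.015]]]' >/dev/null; python3 st.py
```

```text
t 20.725 depth 68.56 u 0.09 ey -1.07 F u -3.07 ey -2.58 up 7.33 Ttool [ 0.365 -0.6   -1.105] roterr [ 2.000e-04  1.500e-03 -3.382e-01] bar 51.3 open 0.171
  centring shift [ 0.0039 -0.0037 -0.    ]
t 20.85 depth 68.52 u 0.06 ey -1.12 F u -2.71 ey -0.37 up 6.48 Ttool [ 0.58  -0.5   -2.199] roterr [ 0.0004  0.0018 -0.352 ] bar 48.8 open 0.171
  centring shift [ 0.004  -0.0039 -0.    ]
```

```bash
python3 -m pendant '[[[0,0,0,0,0,-0.006]]]' >/dev/null; python3 st.py;  python3 -m pendant '[[[0,0,0,0,0,0],[0,0,0,0,0,0],[0,0,0,0,0,0]]]' 0.6 >/dev/null; python3 st.py; python3 -c "
from h import *
cv2.imwrite('pics/wrist10.png',cam('wrist')['pixels'])"
```

```text
t 20.975 depth 68.46 u 0.04 ey -1.09 F u -1.75 ey -1.24 up 2.05 Ttool [ 0.309 -0.447 -1.614] roterr [ 0.0005  0.002  -0.3444] bar 50.2 open 0.168
  centring shift [ 0.0041 -0.0037 -0.    ]
t 21.35 depth 68.33 u 1.38 ey -0.47 F u -0.19 ey -0.67 up 0.00 Ttool [ 0.147 -0.164 -0.057] roterr [ 0.0012  0.0012 -0.3455] bar 50.0 open 0.399
  centring shift [-0.0026 -0.0068 -0.    ]
```

View pics/wrist10.png

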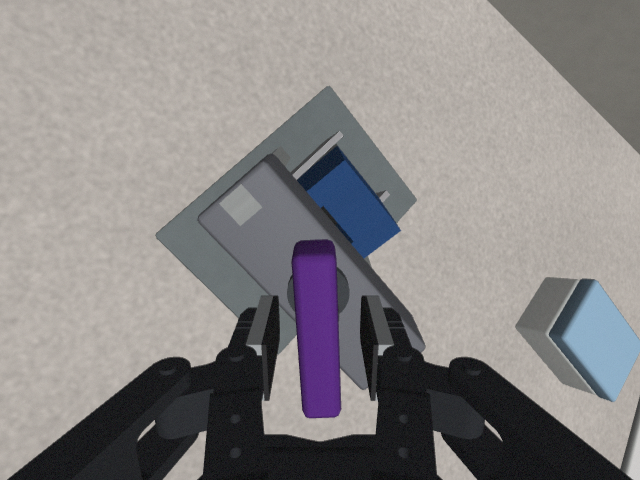

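```bash
python3 -m pendant '[[[0,0,-0.05,0,0,0],[0,0,-0.15,0,0,0],[0,0,-0.2,0,0,0],[0,0,-0.2,0,0,0],[0,0,-0.15,0,0,0],[0,0,0,0,0,0]]]' 0.3; python3 - <<'E'
from tgt import *
C={n:cam(n) for n in("wrist","scene","side")};P={}
for n,c in C.items():
    cv2.imwrite(f"pics/{n}11.png",c["pixels"])
    hsv=cv2.cvtColor(c["pixels"],cv2.COLOR_BGR2HSV);m=cv2.inRange(hsv,(130,80,40),(155,255,255))
    k,l,s,ce=cv2.connectedComponentsWithStats(m)
    q=proj(c,H-.0683*up);i=1+np.argmin(np.linalg.norm(ce[1:]-q,axis=1)+100*(s[1:,4]<60))
    r=cv2.minAreaRect(np.argwhere(l==i)[:,::-1].astype(np.float32));P[n]=r[0];print(n,q,s[i],r)
    if n=="wrist":
        b=cv2.boxPoints(r)
        e=sorted([((b[i]+b[(i+1)%4])/2, np.linalg.norm(b[i]-b[(i+1)%4])) for i in range(4)],key=lambda t:t[1])[:2]
        Q=[]
        for p,_ in e:
            o,d=ray(c,*p);Q.append(o+d*((H-.058*up-o)@up)/(d@up))
        v=Q[0]-Q[1];print("ang",np.degrees(np.arctan2(v@ey,v@u)),np.linalg.norm(v))
for a,b in(("wrist","scene"),("wrist","side"),("scene","side")):
    X,e=tri(C[a],P[a],C[b],P[b]);d=X-H;print(a,b,"gap",e,"rel H u,ey,up mm",d@u*1e3,d@ey*1e3,d@up*1e3)
E
```

```text
time_s: 22.15
eef_pos: [0.4308, 0.0592, 0.3321]
eef_rot: [0.147, 0.928, 0.265, 0.216]
wrist_force: [0.2, -0.4, -0.5]
opening: 0.704
wrist (np.float64(317.4197663297804), np.float64(220.11867974232382)) [ 306  174   24   93 1859] ((317.8122863769531, 220.12155151367188), (91.85835266113281, 21.023136138916016), 86.8201675415039)
ang 52.90009431111927 0.0731415495895274
scene (np.float64(351.9505896568129), np.float64(220.38893048961722)) [346 210  15  23 229] ((352.5, 221.00003051757812), (23.717082977294922, 11.067971229553223), 71.56504821777344)
side (np.float64(325.0021591666387), np.float64(242.70046279119845)) [309 236  35  12 262] ((325.8357849121094, 241.5766143798828), (8.291144371032715, 34.692901611328125), 83.41805267333984)
wrist scene gap 0.0018155243619404765 rel H u,ey,up mm -0.31708033374114664 0.46156072751432264 -68.90677389286127
wrist side gap 0.0006232050547095206 rel H u,ey,up mm 1.0438842589536832 1.0808057406674805 -62.23099091491783
scene side gap 0.00422021523962175 rel H u,ey,up mm -0.3661670931631028 -0.5545282312271875 -67.94272664116593
```

View pics/scene11.png

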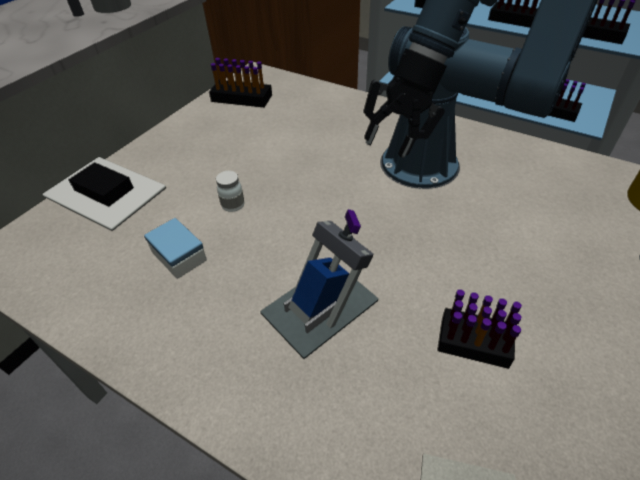

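View pics/wrist11.png

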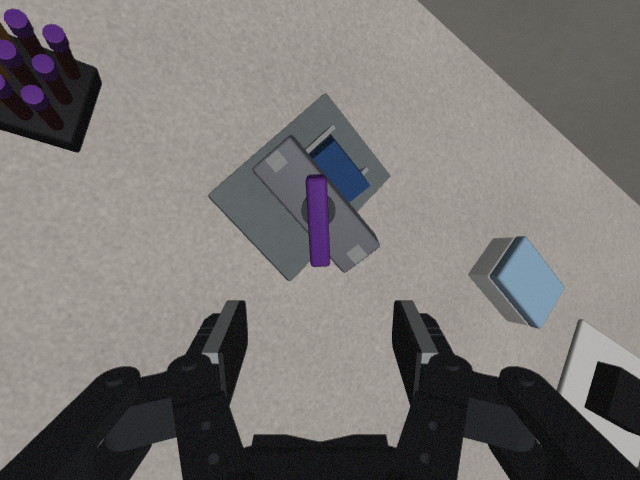

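The handle stays about 68 mm down. Its bar is at 52.9°, and the end stop is at 52.8°, so it's locked. The probe is in the well, the bystanders haven't moved, and the robot is clear, so I'm handing in.

```bash
python3 -c "
from h import *
print(ctrl.hand_in())"
```

```text
the job is handed in; nothing more can be done
None
```

The job is done and handed in at about 22 s. The holder is tipped under the probe, and the probe is locked down on the cushion with the robot clear of everything.

- **Holder:** I pushed it near the top of its +x face with the shut fingers. It went over by itself and the pictures show it resting tipped under the probe. The tool rode up about 14 mm during the push, which I did not explain.
- **Pressing:** I gripped the T-handle along the probe axis and lowered it in steps of about 1 mm. The cushion was felt at about 66.3 mm, and I stopped at about 68.5 mm. From the force rise and the travel I estimate a squeeze of about 2 mm. That is my estimate, with about ±1 N of force noise.
- **Turning:** I turned the handle clockwise until the torque rose sharply to about 2.2 N m at the end stop. The measured depth eased back by only about 0.2 mm during the turn.
- **Last checks, after letting go and backing off:**
  - **Bar angle:** it measured 52.9°, against 52.8° expected at the end stop.
  - **Handle depth:** two camera pairs put it at 68 to 69 mm down. The wrist and side pair gave 62 mm, but that pair also read about 9 mm too high before pressing, so I discounted it.
  - **Bystanders:** the rack, jar and tip box look unmoved.

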